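# Raise the bench magnifier to its second stop and hold it there

## Robot

A 7-joint arm with a two-finger parallel gripper is mounted at the origin on the work surface. World frame = base frame: x ahead of the robot, y to its left, z up, the work surface at z = 0. Lengths are in m, angles in rad, forces in N, time in s.
With the tool pointing down it reaches from about 0.425 to 0.95 m from the base axis. Payload 4.7 kg.
Tool frame: the origin (TCP) lies between the finger pads, 19 mm behind the fingertips; this is the grasp point; z points along the fingers, y is the line along which they close (so a half turn about z gives the same grasp; the last joint's range is limited). The gripper opens to 87 mm and grips with 3 to 60 N. Pads are 19 mm wide; open, the fingers measure 117 mm over their backs; the gripper's body (75 mm by 190 mm) begins 51 mm behind the grasp point.
Start: joints at [1.15, 0.469, -0.049, 1.532, 0.024, 1.141, -0.082], TCP at [0.258, -0.624, 0.241] pointing down, gripper open.
Joint ranges: [-2.59, 2.59], [-0.33, 1.99], [-1.39, 1.29], [0.1, 2.45], [-1.04, 4.18], [0.21, 1.99], [-2.66, 2.66]. Speed limits (rad/s): [2.57, 2.57, 3.14, 3.14, 3.14, 3.14, 3.14].

## Interface

Orientations are given as [roll, pitch, yaw] about the fixed x, y, z axes, in that order (R = Rz(yaw) Ry(pitch) Rx(roll)).
In Python, from cell import env gives the robot as it stands.
- The arm moves only by the shell command python3 -m inch 'ROWS' [FORCE]. ROWS is JSON, a list of rows, each a list of 5 numbers: the shift along the tool's x, y, z in units of 30 mm (1.0 is 30 mm), then the turn about the tool's z in units of 8 degrees (1.0 is 8 degrees), then the opening, from 0 (shut) to 1 (fully open). In form: [[x, y, z, twist, fingers], ...]. A call has 1 to 10 rows; each row shifts and turns the commanded pose from where the row before left it, along the tool's axes as they then stand; what a row does not reach is not made up. A row lasts 1/8 s, in which the tool goes at most 62.5 mm and 10.7 degrees, less where a joint would pass 70% of its speed; a pose out of reach is approached as far as the arm can. A call is refused whole if a number of a shift passes 1 or a number of a turn 1, either way. A call with a gripper value outside its range is refused whole. The fingers move at their own pace and stop on an object; FORCE is the grip in N (left out, the last holds). Time passes only in rows, so rows that do not move let the fingers close. It gives the time, the measured TCP pose, the force, the opening and the grip force at its end, in the units of the state.
- env.sense(): the state, without advancing time (a new reading comes with each control period).
- env.read_camera(name): name is "scene" or "top" or "wrist"; returns a dict with "pixels" (480x640x3 uint8, red, green, blue), "range_z" (480x640 float32, m along the optical axis (not along the pixel's ray), 0 where there is no reading), "fov_y" (degrees; the focal length in pixels is half the picture's height over the tangent of half this angle, whatever the lens; pixels are square), "cx", "cy" (the principal point, pixels), "pose" (4x4, takes a point from camera to world coordinates). Camera axes: x right, y down, z forward; pixel columns grow to the right and rows downward; lengths in m; the calibration is good to about 2 mm. A picture is of the moment at which its call begins.
- env.job_done(): hands the job in; it is judged then, once.
The state is a dict: "time_s": time; "qpos": joint angles; "joint_velocities": joint speeds; "tau": joint torques, N m; "tcp_pos": TCP position; "eef_rot": TCP orientation; "wrist_force": force on the tool from outside, world axes, zero at the start; "wrist_torque": the same for the moment, N m; "grip_width": finger opening in m; "finger_force": force on a finger pad.
Only numpy, scipy, OpenCV 4.12 (cv2) and the standard library are available. Lean on these libraries where they do the work, as an engineer would, in place of code of your own. Each camera call takes 0.05 s, during which the arm holds its last target. There are 200 camera calls.

## Task

Raise the magnifier on the jeweller's board so that the pendant can be looked at: pinch the head so that its side button is squeezed in while the post is still down, then pull the head straight up past the first stop to the second one, as far as the post will go. It sinks back when let go, so finish still gripping the head with the post fully extended, and leave everything else on the bench where it is.

Things in the scene. Friction and masses are not known exactly. Their poses are not given: they have to be found in the camera images.
- stand: Magnifier stand, screwed to a 12 mm thick dark board; its place (it may trade with the mandrel) and yaw vary. Origin: centre of its underside on the post axis, z up. Round foot 100 mm across, 16 mm high; outer tube 22 mm; collar (local x -16 to +30, y +-18 mm) with its top 125 mm up. A two-stage telescopic post rises from it, carrying the head; the lens stands out to local -y.
- grip (a point): Where the TCP goes on the head (a black block 32 x 26 x 52 mm, x y z): 30 mm above its underside, 30.5 mm above the collar when down, 1 mm to +x of the post axis. Axes like the stand's: +x to the button, -y to the lens. Fingers close along local x: one pad on the button, the other on the head's flat back, 16 mm to -x of the axis. 41 mm across with the button out, 34 mm with it in.
- button_face (a point): Middle of the button's outer face: a ribbed grey plate 20 mm wide and 24 mm high on the +x side of the head; it stands 9 mm out of the head and is pressed in towards local -x.
- lens (a point): Middle of the round lens, 82 mm across its frame and 8 mm thick, 105 mm from the post axis to local -y, carried by a thin arm and level with the lower part of the head (22 mm below the grip point). It moves with the head.
- button (a joint): Travel of the button, 0 out to 0.007 m fully in, sprung: 3 N to start, 8 N fully in; springs out when let go. From about 0.005 m the hook below it is clear of the collar's lip and the head can rise; otherwise the hook blocks the head.
- head (a joint): First stage: rise of the head and thin rod out of the middle tube, 0 (down) to 0.065 m (first stop). It slides first. Head, lens and rod weigh about 0.3 kg.
- pole (a joint): Second stage: rise of the middle tube, 0 (down) to 0.065 m (second stop). It follows once the head is at its first stop; pulling both takes about 5 to 10 N. Full extension raises the grip point by 130 mm. Both stages sink by their weight when let go.
- pendant: Leave alone: half-made crescent pendant of brass, 50 x 36 x 5 mm, lying on the board below the lens; its origin is 6 mm off the middle. Origin on its underside.
- mandrel: Leave alone: ring mandrel: bare tapered steel cone, 200 mm tall, 25 mm thick low down and 12 mm at its tip, upright on a round foot of 80 mm; loose, 0.7 kg. Origin on its underside.
- tin_a: Leave alone: green bead tin, 60 mm across, 18 mm high, brass beads. Origin on its underside.
- tin_b: Leave alone: green bead tin, 60 mm across, 18 mm high, copper beads. Origin on its underside.
- tweezers: Leave alone: steel tweezers, 130 mm long, 6 mm thick, lying flat. Origin on its underside.
- pliers: Leave alone: pliers, 140 x 50 x 12 mm, lying flat. Origin on its underside.
- jar: Leave alone: capped amber jar, 56 mm across, 70 mm high. Origin on its underside.

How it is judged:
By the outcome, as a careful person would: the job done as asked, in the order asked, and still so for the second after the job is handed in, while the arm keeps its last pose, push and grip.
It also fails if it takes over 32 s, if anything falls off the work surface, if the arm or the gripper's body presses on something with over 40 N, if the wrist force passes 120 N, or if a joint passes its speed limit or range.

## Working session

There is one attempt and no reset: what is moved stays moved. The work goes in short steps, Python scripts to look and compute and a shell command to move; the robot and the scene stay as the last step left them, time stands still between calls to the robot, and variables do not carry over. Pictures are saved under pics/ and viewed, at most 10 in all, crops included, and the job is handed in when it is done.

```bash
mkdir -p pics; cat > h.py <<'E'
import numpy as np,cv2
from cell import env
def shot(n,f):
    d=env.read_camera(n); cv2.imwrite('pics/'+f+'.png',d['pixels'][:,:,::-1]); np.savez('pics/'+f+'.npz',**d); return d
def load(f): return dict(np.load('pics/'+f+'.npz'))
def foc(d): return 240/np.tan(np.radians(float(d['fov_y']))/2)
def cloud(d):
    f=foc(d); v,u=np.mgrid[:480,:640]; z=d['range_z']
    p=np.stack([(u-d['cx'])/f*z,(v-d['cy'])/f*z,z],-1)
    return p@d['pose'][:3,:3].T+d['pose'][:3,3]
E
python3 - <<'E'
from h import *
a=shot('scene','s1');b=shot('top','t1')
for d in(a,b): print(d['fov_y'],d['cx'],d['cy'],d['pose'].round(3).tolist(),(d['range_z']>0).mean())
print(env.sense())
cv2.imwrite('pics/both.png',cv2.resize(np.vstack([a['pixels'],b['pixels']])[:,:,::-1],None,fx=.62,fy=.62))
E
```

```text
50.994414321500834 321.80680762854064 237.80968750213708 [[0.792, 0.532, -0.299, 0.989], [0.611, -0.684, 0.399, -0.526], [0.008, -0.499, -0.867, 1.279], [0.0, 0.0, 0.0, 1.0]] 0.9959635416666667
51.217722880614396 324.40203198707496 237.34228577207864 [[-0.017, -0.996, 0.086, 0.503], [-1.0, 0.017, 0.001, 0.03], [-0.003, -0.086, -0.996, 1.162], [0.0, 0.0, 0.0, 1.0]] 0.9958919270833333
{'time_s': 0.1, 'qpos': array([ 1.1501044 ,  0.46937645, -0.04857751,  1.53356783,  0.02411605,
        1.14102866, -0.08230114]), 'joint_velocities': array([-0.00112119, -0.00263816, -0.0018298 , -0.00304615,  0.00023283,
        0.00119514, -0.00095335]), 'tau': array([ 3.99621094e-04, -5.09171033e+01, -8.14973773e-02, -2.36828595e+01,
       -6.15159818e-02,  3.44694802e-02,  7.07149206e-05]), 'tcp_pos': array([ 0.25754912, -0.62337976,  0.24029656]), 'eef_rot': array([-3.13980049e+00,  8.59902255e-05,  3.91810878e-01]), 'wrist_force': array([-0.28846952, -0.93112714, -0.29199092]), 'wrist_torque': array([-0.03260517,  0.00998305,  0.02465527]), 'finger_force': 0.0, 'grip_width': 0.08703885454768502}
```

View pics/both.png

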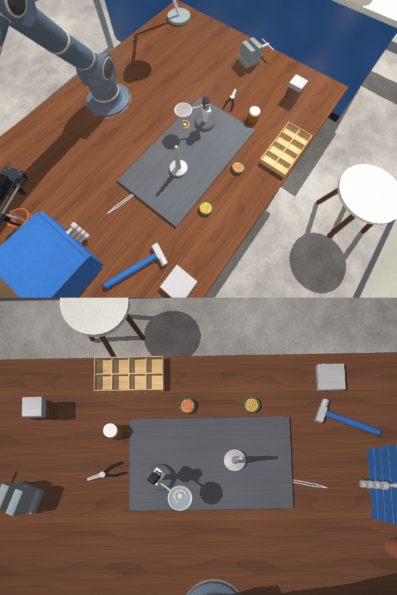

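The picture shows the scene view above and the top view below. In the top view (full-size pixels) the head is near (253,289), the lens near (289,322) and the mandrel near (378,262). Next I'll crop in and measure.

```bash
python3 - <<'E'
from h import *
a=load('s1');b=load('t1')
A=a['pixels'][130:260,240:420,::-1];B=b['pixels'][250:360,210:330,::-1]
A=cv2.resize(A,(620,448));B=cv2.resize(B,(480,440))
cv2.imwrite('pics/c1.png',cv2.resize(np.hstack([A[:440],B]),None,fx=.72,fy=.72))
for n,d in(('s',a),('t',b)):
    p=cloud(d);g=d['pixels'].astype(int)
    near=(p[...,0]>.35)&(p[...,0]<.75)&(abs(p[...,1]-.13)<.2)
    board=near&(p[...,2]<.03)&(p[...,2]>.005); print(n,'board z',np.median(p[board][:,2]))
    m=near&(p[...,2]>.1)
    k,l,s,c=cv2.connectedComponentsWithStats(m.astype(np.uint8))
    for i in range(1,k):
        if s[i,4]>15:
            q=p[l==i]; print(s[i],q.mean(0).round(3),q.min(0).round(3),q.max(0).round(3))
    blk=m&(g.max(2)<70)&(p[...,2]>.17); q=p[blk]; print('black top',len(q),np.median(q,0),np.percentile(q[:,2],[5,50,95]))
    if len(q): print(cv2.minAreaRect((q[:,:2]*1000).astype(np.float32)))
E
```

```text
s board z 0.012822137751105966
[280 156  60  34 977] [0.449 0.132 0.152] [0.379 0.062 0.11 ] [0.518 0.203 0.196]
black top 16 [0.48900475 0.16974116 0.18253911] [0.17207333 0.18253911 0.18801968]
((493.83282470703125, 172.3363800048828), (19.288379669189453, 7.820934295654297), 31.232751846313477)
t board z 0.012623155447167522
[ 237  274   74   70 1900] [0.44  0.124 0.158] [0.38  0.03  0.113] [0.519 0.202 1.162]
black top 275 [0.48749494 0.18104081 0.18972187] [0.18123856 0.18972187 1.16230087]
((500.64013671875, 117.52647399902344), (35.16984939575195, 170.74822998046875), 13.082525253295898)
```

View pics/c1.png

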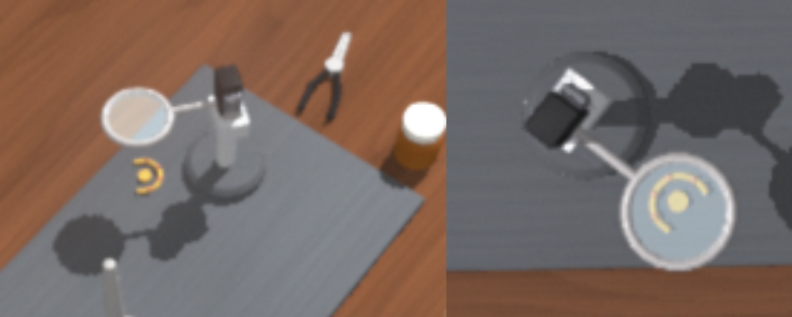

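The left crop (scene) shows the head with the lens to its left and the grey button facing the pliers/jar side, lower right. The right crop (top) has the black head top near (556,121), the lens ring centre at (678,210) and the button to the upper right at (578,92). Next come the exact axes.

```bash
cat > m.py <<'E'
from h import *
def ray(d,u,v,z):
    f=foc(d); r=d['pose'][:3,:3]@np.array([(u-d['cx'])/f,(v-d['cy'])/f,1]); o=d['pose'][:3,3]; return o+r*(z-o[2])/r[2]
def tri(o):
    A=[];B=[]
    for d,u,v in o:
        r=d['pose'][:3,:3]@np.array([(u-d['cx'])/foc(d),(v-d['cy'])/foc(d),1]);r/=np.linalg.norm(r);P=np.eye(3)-np.outer(r,r);A.append(P);B.append(P@d['pose'][:3,3])
    A=np.vstack(A);B=np.hstack(B);x=np.linalg.lstsq(A,B,rcond=None)[0];return x,np.linalg.norm(A@x-B)
def big(m):
    k,l,s,c=cv2.connectedComponentsWithStats(m.astype(np.uint8)); return l==1+np.argmax(s[1:,4])
E
python3 - <<'E'
from m import *
S=load('s1');T=load('t1');obs=[]
for n,d in(('s',S),('t',T)):
    p=cloud(d)
    near=(p[...,0]>.35)&(p[...,0]<.55)&(abs(p[...,1]-.13)<.11)
    m=big(near&(p[...,2]>.125)&(p[...,2]<.16)&(np.hypot(p[...,0]-.487,p[...,1]-.181)>.055))
    m=cv2.morphologyEx(m.astype(np.uint8),cv2.MORPH_OPEN,np.ones((7,7)))
    c=max(cv2.findContours(m,0,cv2.CHAIN_APPROX_NONE)[0],key=len)
    e=cv2.fitEllipse(c); print(n,'lens',e,ray(d,*e[0],.146).round(4),'z',np.median(p[m>0][:,2])); obs.append((d,*e[0]))
    t=near&(p[...,2]>.183)&(p[...,2]<.2); q=p[t]; t=big(t)
    c=max(cv2.findContours(t.astype(np.uint8),0,cv2.CHAIN_APPROX_NONE)[0],key=len)
    w=np.array([ray(d,*x[0],.1895)[:2]*1000 for x in c],np.float32); print('head top',t.sum(),np.median(q[:,2]),cv2.minAreaRect(w),q.mean(0))
x=tri(obs);print('lens tri',x)
E
```

```text
s lens ((294.3418273925781, 176.4453887939453), (21.83702850341797, 28.69378089904785), 83.1990737915039) [0.4168 0.1046 0.146 ] z 0.14904722540928894
head top 98 0.1897917262839246 ((484.9278869628906, 183.67684936523438), (26.538942337036133, 34.16319274902344), 51.64599609375) [0.4853493  0.1834739  0.18979384]
t lens ((290.37799072265625, 322.4761657714844), (39.38801574707031, 39.71500778198242), 104.36053466796875) [0.4205 0.1029 0.146 ] z 0.14886313142936147
head top 228 0.1892786202104062 ((485.9984436035156, 183.43109130859375), (26.084945678710938, 34.67266845703125), 50.6062126159668) [0.48516108 0.18391841 0.1892045 ]
lens tri (array([0.42029993, 0.10193683, 0.15167097]), np.float64(0.0011846045513723101))
```

Both views agree. The head centre is at (0.4855, 0.1836) and its top at 0.1893, so the grip point is about 0.167 high. The lens is 104 mm away, as it should be. The stand's local y points at 50.7°, so I need tool yaw 50.7° at grip (0.486, 0.183, 0.167). First I'll move high, clear of the mandrel.

```bash
python3 -m inch '[[1,-0.77,-0.5,0,1],[1,-0.77,-0.5,0,1],[1,-0.77,-0.5,0,1],[1,-0.77,-0.5,0,1],[1,-0.77,-0.5,0,1],[1,-0.77,-0.5,0,1],[1,-0.77,-0.3,0,1],[1,-0.77,0,0,1],[1,-0.77,0,0,1],[1,-0.77,0,0,1]]'; python3 -c "
from cell import env;s=env.sense();print(s['qpos'],s['tcp_pos'],s['eef_rot'])"
```

```text
time_s: 1.35
tcp_pos: [0.4471, -0.2946, 0.3399]
eef_rot: [-3.141, 0.0, 0.392]
wrist_force: [0.5, 0.2, -0.0]
grip_width: 0.0869
finger_force: 0.0
[ 0.70611923  0.17771825 -0.23549528  1.71749178  0.0434937   1.25205027
 -0.71859295] [ 0.44708504 -0.2945648   0.33991936] [-3.14117890e+00  4.06876557e-04  3.91664487e-01]
```

```bash
python3 -m inch '[[0.5,-1,0,0,1],[0.5,-1,0,0,1],[0.5,-1,0,0,1],[0.5,-1,0,0,1],[0.5,-1,0,0,1],[0.5,-1,0,0,1],[0.5,-1,0,0,1],[0.5,-1,0,0,1],[0.5,-1,0,-0.8,1],[0.5,-1,0,-0.8,1]]'; python3 -c "
from cell import env;s=env.sense();print(s['qpos'],s['tcp_pos'],s['eef_rot'])"
```

```text
time_s: 2.6
tcp_pos: [0.4669, 0.04, 0.34]
eef_rot: [-3.141, 0.0, 0.62]
wrist_force: [0.7, 0.2, 0.2]
grip_width: 0.0866
finger_force: 0.0
[ 0.33020307  0.08010589 -0.5341964   1.83707406  0.0431123   1.23630234
 -1.16786839] [0.46694412 0.04003386 0.3399622 ] [-3.14136948e+00  4.24563610e-04  6.19695617e-01]
```

```bash
python3 -m inch '[[0,0,0,-0.95,1],[0,0,0,-0.95,1],[0.8,-0.5,0,0,1],[0.8,-0.5,0,0,1],[0.8,-0.5,0,0,1],[0.5,-0.3,0,0,1],[0,0,0,0,1]]'; python3 - <<'E'
from m import *
s=env.sense();print(s['qpos'],s['tcp_pos'],s['eef_rot'])
d=shot('wrist','w1');print(d['pose'].round(3).tolist())
E
```

```text
time_s: 3.48
tcp_pos: [0.4804, 0.1419, 0.34]
eef_rot: [-3.141, 0.0, 0.885]
wrist_force: [-0.4, -0.4, -0.6]
grip_width: 0.0871
finger_force: 0.0
[ 0.193561    0.15364538 -0.63316601  1.77031684  0.09493497  1.24890109
 -1.15006213] [0.4804155  0.14193682 0.34002187] [-3.14081743e+00  1.47161211e-04  8.84854986e-01]
[[0.773, -0.609, -0.175, 0.528], [-0.634, -0.744, -0.211, 0.2], [-0.001, 0.274, -0.962, 0.485], [0.0, 0.0, 0.0, 1.0]]
```

View pics/w1.png

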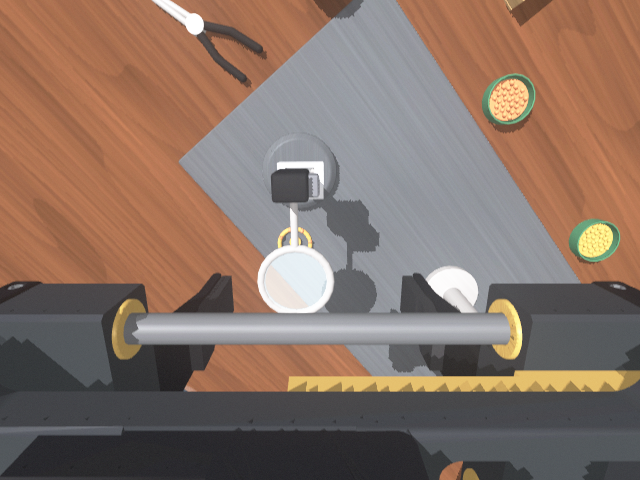

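The wrist view shows the head top at about (291,185), the button to its right at (315,186) and the lens at (296,280). The fingers line up with the button direction. I'll measure from this view and compare.

```bash
cat > w.py <<'E'
from m import *
import sys
d=load(sys.argv[1]); T=load('t1'); p=cloud(d); s=env.sense()
near=(abs(p[...,0]-.4855)<.05)&(abs(p[...,1]-.1836)<.05)
t=big(near&(p[...,2]>.184)&(p[...,2]<.2)&(d['pixels'].max(2)<80)); print('top z',np.median(p[t][:,2]))
c=max(cv2.findContours(t.astype(np.uint8),0,cv2.CHAIN_APPROX_NONE)[0],key=len)
w=np.array([ray(d,*x[0],.1893)[:2]*1000 for x in c],np.float32);r=cv2.minAreaRect(w); print('head',r)
l=(np.hypot(p[...,0]-.4195,p[...,1]-.103)<.06)&(p[...,2]>.13)&(p[...,2]<.16)
l=cv2.morphologyEx(l.astype(np.uint8),cv2.MORPH_OPEN,np.ones((15,15)))
e=cv2.fitEllipse(max(cv2.findContours(l,0,cv2.CHAIN_APPROX_NONE)[0],key=len)); L=ray(d,*e[0],.1475); print('lens',e,L)
print('lens tri w/top',tri([(d,*e[0]),(T,290.38,322.48)]))
uv=np.argwhere(t).mean(0)[::-1]; print('head tri',tri([(d,*uv),(T,*np.argwhere(big((cloud(T)[...,2]>.183)&(cloud(T)[...,2]<.2)&(np.hypot(cloud(T)[...,0]-.485,cloud(T)[...,1]-.183)<.04))).mean(0)[::-1])]))
H=np.array(r[0])/1000; v=H-L[:2]; print('dist',np.hypot(*v),'ydir deg',np.degrees(np.arctan2(v[1],v[0])))
a=np.arctan2(v[1],v[0]); G=H+.001*np.array([np.sin(a),-np.cos(a)]); D=G-s['tcp_pos'][:2]; y=s['eef_rot'][2]
print('grip',G,'tool shift units',(D@[np.cos(y),np.sin(y)])/.03,(D@[np.sin(y),-np.cos(y)])/.03,'z',(s['tcp_pos'][2]-.167)/.03,'yaw',np.degrees(y))
E
python3 w.py w1
```

```text
top z 0.18998076665677405
head ((485.70758056640625, 186.595458984375), (25.698110580444336, 30.918577194213867), 50.6755485534668)
lens ((297.2280578613281, 281.2819519042969), (61.27601623535156, 68.74697875976562), 68.30831146240234) [0.42092505 0.10278152 0.1475    ]
lens tri w/top (array([0.42067038, 0.10273272, 0.14708032]), np.float64(0.000198999413821567))
head tri (array([0.48497742, 0.18385352, 0.19062755]), np.float64(0.0002228223691014059))
dist 0.10593182963689937 ydir deg 52.29838969879665
grip [0.48649879 0.18598391] tool shift units 1.2942710528842958 -0.8097105940947483 z 5.7660832694226 yaw 50.564625723942704
```

```bash
python3 -m inch '[[0.6,-0.38,0,0,1],[0.6,-0.38,0,0,1],[0,0,1,0,1],[0,0,1,0,1],[0,0,1,0,1],[0,0,0.8,0,1],[0,0,0.7,0,1],[0,0,0.6,0,1],[0,0,0.4,0,1],[0,0,0.2,0,1]]'; python3 - <<'E'
from m import *
s=env.sense();print(s['tcp_pos'],s['eef_rot'])
d=shot('wrist','w2')
E
```

```text
time_s: 4.78
tcp_pos: [0.4863, 0.1823, 0.1687]
eef_rot: [-3.142, 0.0, 0.88]
wrist_force: [0.1, -0.7, -0.0]
grip_width: 0.0868
finger_force: 0.0
[0.48627096 0.18225555 0.16871648] [-3.14153541e+00  4.24859791e-04  8.80256406e-01]
```

View pics/w2.png

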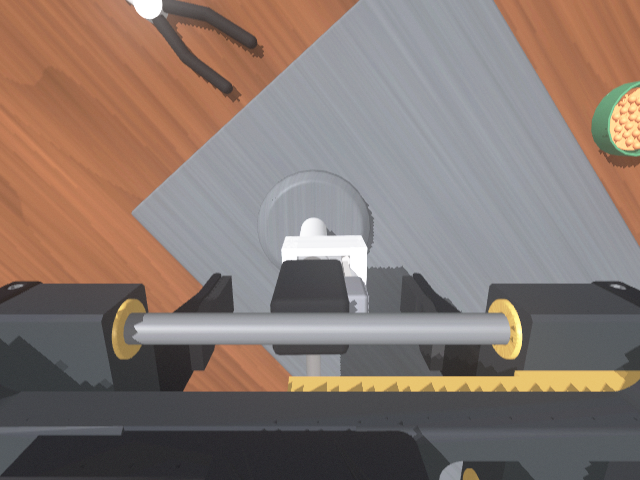

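The head and button span about u=273–368 between the fingertips at 232 and 402, so it's centred. The pads straddle it with clear gaps. I'll close with the post still down.

```bash
python3 -m inch '[[0.04,-0.03,0.04,0,0.5],[0,0,0,0,0.3],[0,0,0,0,0.3],[0,0,0,0,0.3],[0,0,0,0,0.3],[0,0,0,0,0.3],[0,0,0,0,0.3],[0,0,0,0,0.3]]' 30
```

```text
time_s: 5.82
tcp_pos: [0.4858, 0.1845, 0.1682]
eef_rot: [-3.141, 0.0, 0.882]
wrist_force: [-2.6, 0.9, 3.3]
grip_width: 0.0337
finger_force: 30.0
```

Width is 33.7 mm, so the button is fully in with the post down. Now pull up.

```bash
python3 -m inch '[[0,0,-0.1,0,0.3],[0,0,-0.2,0,0.3],[0,0,-0.3,0,0.3],[0,0,-0.3,0,0.3],[0,0,-0.3,0,0.3],[0,0,-0.3,0,0.3],[0,0,-0.3,0,0.3],[0,0,-0.2,0,0.3]]' 35; cat /dev/null; python3 -m inch '[[0,0,-0.2,0,0.3],[0,0,-0.3,0,0.3],[0,0,-0.3,0,0.3],[0,0,-0.3,0,0.3],[0,0,-0.3,0,0.3],[0,0,-0.3,0,0.3],[0,0,-0.2,0,0.3],[0,0,-0.2,0,0.3],[0,0,0,0,0.3]]'; python3 - <<'E'
from m import *
a=shot('scene','s2'); b=shot('wrist','w3')
cv2.imwrite('pics/c2.png',np.hstack([cv2.resize(a['pixels'][90:260,240:420,::-1],(440,416)),cv2.resize(b['pixels'][60:,:,::-1],(360,416))]))
E
```

```text
time_s: 6.82
tcp_pos: [0.4859, 0.1842, 0.2287]
eef_rot: [-3.141, 0.0, 0.881]
wrist_force: [-4.1, 4.0, -3.4]
grip_width: 0.0331
finger_force: 35.0
time_s: 7.95
tcp_pos: [0.486, 0.1843, 0.2919]
eef_rot: [-3.141, 0.0, 0.881]
wrist_force: [-4.9, 3.4, -1.5]
grip_width: 0.0331
finger_force: 35.0
```

View pics/c2.png

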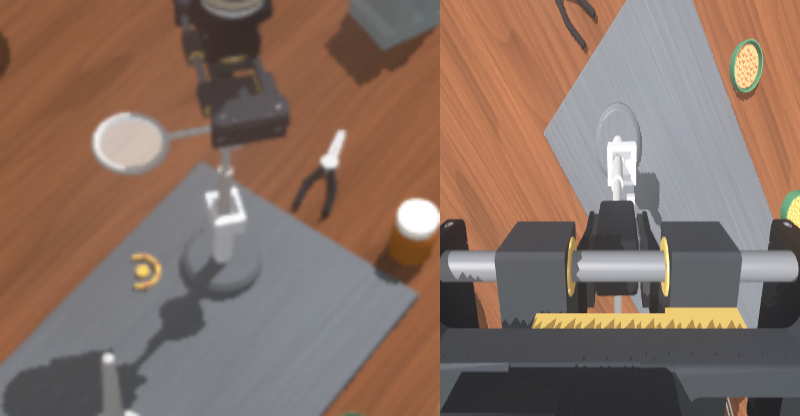

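Head, thin rod and middle tube are all rising (left crop: collar at (226,208), rod above it at (225,160)), and everything else is undisturbed. The grip point is up 124 mm, so I'll keep pulling gently until the stop.

```bash
python3 -m inch '[[0,0,-0.1,0,0.3],[0,0,-0.1,0,0.3],[0,0,0,0,0.3],[0,0,0,0,0.3]]'; python3 -m inch '[[0,0,-0.07,0,0.3],[0,0,0,0,0.3],[0,0,0,0,0.3]]'
```

```text
time_s: 8.55
tcp_pos: [0.4859, 0.1843, 0.2975]
eef_rot: [-3.141, 0.0, 0.881]
wrist_force: [-3.3, 3.1, -4.2]
grip_width: 0.0333
finger_force: 35.0
time_s: 8.93
tcp_pos: [0.4859, 0.1841, 0.2984]
eef_rot: [-3.14, 0.001, 0.881]
wrist_force: [-1.9, 4.0, -9.7]
grip_width: 0.0335
finger_force: 34.9
```

```bash
python3 -m inch '[[0,0,-0.05,0,0.3],[0,0,0,0,0.3],[0,0,0,0,0.3],[0,0,0,0,0.3]]'; python3 - <<'E'
from m import *
a=shot('scene','s3'); p=cloud(a); s=load('s1');P=cloud(s)
m=(p[...,2]>.25)&(p[...,2]<.3)&(abs(p[...,0]-.42)<.045)&(abs(p[...,1]-.103)<.045)
print('lens z',np.median(p[m][:,2]),m.sum())
for n,q in(('s1',P),('s3',p)):
    mm=(q[...,0]>.48)&(q[...,0]<.6)&(abs(q[...,1]+.05)<.08)&(q[...,2]>.06);print(n,'mandrel',q[mm].mean(0),mm.sum())
E
```

```text
time_s: 9.43
tcp_pos: [0.4857, 0.1841, 0.2986]
eef_rot: [-3.139, 0.001, 0.881]
wrist_force: [-0.0, 6.3, -16.4]
grip_width: 0.0329
finger_force: 35.0
lens z 0.2792163768113712 666
s1 mandrel [ 0.54663884 -0.09320217  0.13773712] 233
s3 mandrel [ 0.54670415 -0.09328705  0.13687754] 234
```

```bash
python3 -m inch '[[0,0,0,0,0.3],[0,0,0,0,0.3],[0,0,0,0,0.3],[0,0,0,0,0.3]]' 40 && python3 -c "
from cell import env
print(env.job_done())"
```

```text
time_s: 9.98
tcp_pos: [0.4857, 0.1841, 0.2986]
eef_rot: [-3.14, 0.001, 0.881]
wrist_force: [-0.5, 6.2, -15.6]
grip_width: 0.0332
finger_force: 40.0
the job is handed in; nothing more can be done
None
```

I squeezed the button in with the post down, then pulled the head up about 130 mm to the second stop; the job was handed in at about 10 s with the head still gripped, and nothing else was seen to move.

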